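# Unlock a swivel board carrier and hold its index plunger back

### The job

Free the swivel carrier of the power board for a colleague who is about to swing it round: take the blade driver from its wooden stand, seat its blade fully home in the slot of the captive clamp knob, and turn the knob with it anticlockwise (seen from above) to its stop. Leave the driver standing in the knob, then pull the sprung index plunger straight up to its stop with the gripper. Finish while still holding the plunger fully up, and leave the other things on the bench where they are.

Things in the scene. Friction and masses are not known exactly. Their poses are not given: they have to be found in the camera images.
- driver_grip (a point): Centre of the loose driver's black handle, 24 x 24 mm square (faces square to x, y), 52 mm tall; z up along the driver, x along its blade's width. 0.12 kg, 87 mm long in all. It starts upright in a slot of a fixed plywood stand (70 x 70 x 30 mm), shoulder resting on the stand's top, blade 16 mm down in it: lift it straight up by over 20 mm to free it.
- driver_shoulder (a point): Centre of the underside of the driver's shoulder, a steel disc 32 mm across, 5 mm thick; axes as driver_grip, which lies 45 mm above it along z. The blade reaches 16 mm below it: 18 mm wide (along x), 4.5 mm thick (along y), its last 4 mm narrowed to 15 x 3 mm. A 16 mm neck joins disc and handle.
- clamp_face (a point): Centre of the slot's mouth in the top of the captive clamp knob: aluminium, four lobes, 45 mm across, 22 mm tall, top 70 mm above the bench. Slot 22 mm long (along x), 8 mm wide (y), 19 mm deep, mouth chamfered 3 mm; z up; the axes turn with the knob. The driver fits either way round; fully home its shoulder rests on this face and it stands by itself.
- clamp (a joint): Angle of the clamp knob (rad), growing anticlockwise seen from above; 0 = fully clamped, starts between 0 and 0.25, stop at 1.2 = released. Stiff (about 0.12 N m of friction): it stays where it is left. The driver has about 0.2 rad of play in the slot.
- pull_knob_center (a point): Centre of the black pull knob of the index plunger: an upright cylinder 28 mm across, 30 mm tall, centre 95 mm above the bench when down, on an 8 mm pin in a steel barrel (22 mm across, top 6 mm under the knob). z up along the plunger. It stands 170 mm from the clamp knob, at the opposite edge of the carrier.
- plunger (a joint): Lift of the plunger (m): 0 = pin 12 mm deep in its hole in the index plate, 0.020 = upper stop, pin clear above the plate. The spring pushes it down with about 5 N when down and 11 N at the stop; let go, it snaps back.
- pull_knob: The same pull knob; origin at the centre of its underside, 15 mm below pull_knob_center.
- carrier: The swivel board carrier, fixed to the bench: grey base plate 200 (x) x 250 (y) x 20 mm, origin at the centre of its underside; round aluminium index plate with a green power board in the middle (up to 68 mm above the bench); plunger at y = +80 mm, clamp knob at y = -90 mm. Stands to the left or right, turned up to 0.4 rad.
- meter: Bystander: grey hand-held meter lying flat, 75 x 150 x 34 mm, origin at the centre of its underside; leave alone.
- capacitor: Bystander: black can capacitor standing, 52 mm across, 76 mm tall, origin at the centre of its underside; leave alone.
- choke: Bystander: copper ring choke lying flat, 70 mm across, 28 mm tall, origin at the centre of its underside; leave alone.
Things that resemble listed ones, but are neither listed nor needed, are in the scene too. What is shaped like the part that bears driver_grip but green or white is not meant.

How it is judged:
By the outcome, as a careful person would: the job done as asked, in the order asked, and still so for the second after the job is handed in, while the arm keeps its last pose, push and grip.
It also fails if it takes over 58 s, if anything falls off the work surface, if the arm or the gripper's body presses on something with over 40 N, if the wrist force passes 120 N, or if a joint passes its speed limit or range.

### The arm

A 6-joint arm with a two-finger parallel gripper is mounted at the origin on the work surface. World frame = base frame: x ahead of the robot, y to its left, z up, the work surface at z = 0. Lengths are in mm, angles in rad, forces in N, time in s.
With the tool pointing down it reaches from about 350 to 875 mm from the base axis. Payload 4.2 kg.
Tool frame: the origin (TCP) lies midway between the tips of the shut fingers; the grasp point (between the pads) lies robot.pinch_z behind it (robot.pinch_z is the distance from the TCP to the grasp point, in mm); z points along the fingers, y is the direction in which the jaws open and shut (so a half turn about z gives the same grasp; the last joint's range is limited). The gripper opens to 87 mm and grips with 3 to 60 N. Pads are 19 mm wide; open, the fingers measure 117 mm over their backs; the gripper's body (75 mm by 190 mm) begins 51 mm behind the grasp point.
Start: joints at [-1.015, 0.385, 0.008, 0, -1.194, -0.259], TCP at [182.804, -597.647, 196.15] pointing down, gripper open.
Joint ranges: [-3.14, 3.14], [-1.21, 2.06], [-1.07, 1.41], [-3.16, 2.05], [-2.99, -0.16], [-3.1, 3.1]. Speed limits (rad/s): [2.79, 2.79, 3.14, 3.14, 3.14, 3.14].

### API

Orientations are given as a unit quaternion [x, y, z, w].
In Python, from workcell import robot, vision, spotter gives the robot as it stands.
- The arm moves only by the tool step_arm, never from a script. Its argument "increments" is a list that holds one entry, the list of rows, each a list of 7 numbers: the opening in per cent of the stroke, from 0 (shut) to 100 (fully open), then the shift along the tool's x, y, z in mm, then the turn, a rotation vector about the tool's x, y, z in rad. In form: [[[hand, tx, ty, tz, ax, ay, az], ...]]. A call has 1 to 5 rows; each row is the pose to reach, as a shift and turn from the pose commanded when the call began, along the tool's axes at that moment; what a row does not reach only later rows make up. A row lasts 1/8 s, in which the tool goes at most 62.5 mm and 10.7 degrees, less where a joint would pass 70% of its speed; a pose out of reach is approached as far as the arm can. A call with a gripper value outside its range is refused whole. The fingers move at their own pace and stop on an object; the grip force is fixed at half the most. Time passes only in rows, so rows that repeat a pose let the fingers close. It gives the time, the measured TCP pose, the force and the opening at its end, in the units of the state.
- robot.observe(): the state, without advancing time (a new reading comes with each control period).
- vision.snapshot(name): name is "side" or "top" or "wrist"; returns a dict with "pixels" (480x640x3 uint8, red, green, blue), "depth" (480x640 float32, mm along the optical axis (not along the pixel's ray), 0 where there is no reading), "fov_y" (degrees; the focal length in pixels is half the picture's height over the tangent of half this angle, whatever the lens; pixels are square), "cx", "cy" (the principal point, pixels), "R" (3x3) and "t" (3): a world point X has camera coordinates R X + t. Camera axes: x right, y down, z forward; pixel columns grow to the right and rows downward; lengths in mm; the calibration is good to about 2 mm. A picture is of the moment at which its call begins.
- robot.finish_job(): hands the job in, once; it reports no verdict.
Trained networks look in a picture, given as the dict that the camera call returned (one of the last four; its "shot" number tells which), for a name from the list of things; names that differ only in an ending like _2 or _b are one class to them, and where a whole thing is asked for, a point or a joint stands for the part that bears it (a point fixed in the world has none). Each returns a list of dicts, best first, with "p" (0 to 1); they miss things now and then, are a little off and sometimes report something else, mostly with a low value. They report only what shows in the picture. A call takes as long as a camera call. They do not tell look-alikes from the thing itself.
- spotter.silhouettes(picture, target): "pixels" (480x640 bool, what is visible of it) and "bbox" ([left, top, right, bottom] in pixels, round what is visible of it).
The state is a dict: "time": time; "q": joint angles; "joint_vel": joint speeds; "joint_efforts": joint torques, N m; "tool_pos": TCP position; "tool_rot": TCP orientation; "ft_force": force on the tool from outside, world axes, zero at the start; "torque": the same for the moment, N m; "finger_gap": finger opening in mm.
Only numpy, scipy, OpenCV 4.12 (cv2) and the standard library are available. Lean on these libraries where they do the work, as an engineer would, in place of code of your own. Each camera call takes 0.05 s, during which the arm holds its last target. There are 200 camera calls.

## Working session

There is one attempt and no reset: what is moved stays moved. The work goes in short steps, Python scripts to look and compute and a tool call to move; the robot and the scene stay as the last step left them, time stands still between calls to the robot, and variables do not carry over. Pictures are saved under pics/ and viewed, about 8 in all and at most 12, crops included, and the job is handed in when it is done.

Besides the shell and the picture viewer there is one more tool, called after ">>>" by a JSON object that holds its "name" and its "arguments", one argument or row to a line. step_arm: Moves the arm, as the interface text tells. Its arguments: {"type":"object","properties":{"increments":{"type":"array"}},"required":["increments"]}

```bash
mkdir -p pics; ls
cat > h.py <<'E'
import numpy as np, cv2
from workcell import robot, vision, spotter
from scipy.spatial.transform import Rotation as Rn
def cloud(s):
    f=240/np.tan(np.radians(s["fov_y"])/2)
    v,u=np.mgrid[0:480,0:640]; d=s["depth"]
    c=np.stack([(u-s["cx"])/f*d,(v-s["cy"])/f*d,d],-1)
    P=(c-np.array(s["t"]))@np.array(s["R"])
    P[d<=0]=np.nan
    return P
def save(s,n,crop=None,k=1):
    im=s["pixels"][:,:,::-1]
    if crop: im=im[crop[1]:crop[3],crop[0]:crop[2]]
    if k!=1: im=cv2.resize(im,None,fx=k,fy=k,interpolation=cv2.INTER_CUBIC)
    cv2.imwrite("pics/"+n,im)
E
python3 - <<'E'
from h import *
o=robot.observe(); print(o, robot.pinch_z)
s=vision.snapshot("top"); t=vision.snapshot("side"); P=cloud(s)
save(s,"top.png"); save(t,"side.png")
print(s["R"],s["t"],s["fov_y"],-np.array(s["R"]).T@s["t"])
for n in ["driver_grip","clamp_face","pull_knob","carrier","meter","capacitor","choke"]:
    for r in spotter.silhouettes(s,n)[:4]:
        m=r["pixels"]; Q=P[m]; print(n,round(r["p"],2),r["bbox"],np.nanmedian(Q,0).round(),np.nanpercentile(Q[:,2],98).round())
E
```

```text
pics
{'time': 0.0, 'q': array([-1.01539752e+00,  3.85539498e-01,  6.62185468e-03, -5.15824221e-04,
       -1.19399955e+00, -2.58596400e-01]), 'joint_vel': array([ 0.00148261,  0.00032721, -0.00142028,  0.00102787,  0.00020062,
        0.00133126]), 'joint_efforts': array([-9.94534312e-04, -3.90662098e+01,  1.87408465e+01,  4.22011122e+00,
        1.10124220e-02, -2.08913302e-04]), 'tool_pos': array([ 182.61174465, -597.03084792,  195.06591569]), 'tool_rot': array([-1.47762903e-01,  9.89022215e-01,  1.06870531e-03, -1.99640924e-04]), 'ft_force': array([-0.36665313,  0.38370625,  0.08116485]), 'torque': array([0.04976053, 0.00215881, 0.00812114]), 'finger_gap': 86.76139218169628} 18.700000000000003
[[-0.02150548 -0.99966164  0.01463269]
 [-0.99388575  0.01979121 -0.10862515]
 [ 0.1082988  -0.01687926 -0.99397508]] [-11.39536502 591.82841748 831.96162924] 50.98804265480199 [497.8643225   -9.06161015 891.40332409]
driver_grip 0.89 [405.5, 251.6, 430.6, 271.5] [ 548. -169.   97.] 102.0
driver_grip 0.84 [408.6, 190.5, 428.0, 216.8] [ 642. -177.   83.] 88.0
driver_grip 0.81 [460.7, 213.4, 487.2, 235.9] [ 606. -264.   74.] 88.0
clamp_face 0.7 [219.3, 247.9, 252.9, 275.3] [557. 125.  68.] 72.0
clamp_face 0.21 [306.8, 351.7, 347.8, 394.4] [364. -18.  26.] 30.0
pull_knob 0.79 [115.8, 230.2, 142.2, 248.8] [592. 287. 108.] 111.0
pull_knob 0.74 [194.9, 118.4, 231.4, 157.8] [765. 167.  70.] 75.0
carrier 0.87 [109.8, 182.4, 274.1, 323.8] [574. 208.  31.] 85.0
meter 0.77 [290.2, 109.0, 376.0, 159.5] [780. -37.  33.] 39.0
meter 0.54 [307.3, 352.3, 346.4, 394.4] [361. -17.  27.] 30.0
capacitor 0.62 [194.9, 118.5, 232.9, 159.8] [765. 167.  70.] 75.0
choke 0.68 [304.5, 351.9, 348.2, 394.4] [362. -18.  27.] 30.0
```

View pics/top.png

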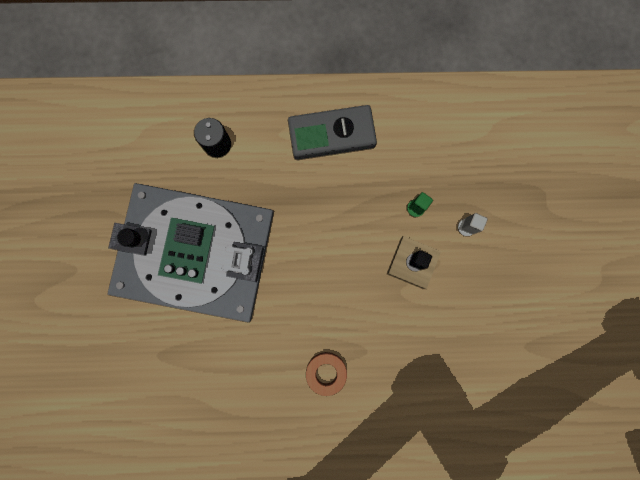

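View pics/side.png

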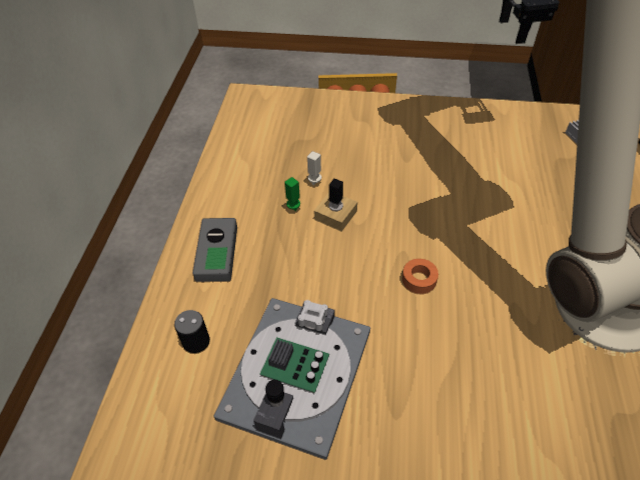

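The black driver in its stand is at about (420,260) in the top view, with green and white decoys at (420,205) and (472,224). The clamp knob is at (241,261), the plunger at (129,237), and the carrier is on the left. Next I measure the yaw of the handle and stand.

Run:
```python
from h import *
s=vision.snapshot("top"); P=cloud(s)
def rect(m,lab):
    Q=P[m][:,:2].astype(np.float32); r=cv2.minAreaRect(Q*10)
    print(lab,len(Q),np.array(r[0])/10,np.array(r[1])/10,np.radians(r[2]).round(3))
near=lambda x,y,d:np.hypot(P[...,0]-x,P[...,1]-y)<d
z=P[...,2]
rect(near(548,-169,60)&(z>97)&(z<106),"handle top")
rect(near(548,-169,60)&(z>24)&(z<33),"stand")
rect(near(592,287,40)&(z>104)&(z<116),"plunger")
rect(near(557,125,40)&(z>64)&(z<76),"knob")
w=vision.snapshot("wrist"); R=np.array(w["R"]); c=-R.T@w["t"]
o=robot.observe(); T=Rn.from_quat(o["tool_rot"]).as_matrix()
print("cam in tool",T.T@(c-o["tool_pos"]),"\n",R@T, w["fov_y"],w["cx"],w["cy"])
```

```text
handle top 209 [ 549.53793945 -173.64418945] [23.61756592 24.16777496] 1.176
stand 1295 [ 549.76386719 -174.10057373] [70.46557007 70.56209106] 1.161
plunger 268 [593.48129883 290.10844727] [28.6848053  26.75173645] 0.297
knob 558 [557.43427734 124.75715332] [44.48842773 43.56044617] 1.394
cam in tool [  71.46558597    0.64478498 -188.79196705] 
 [[-1.02403575e-03  9.99999079e-01 -8.90322573e-04]
 [-9.64631655e-01 -1.22250630e-03 -2.63598702e-01]
 [-2.63599548e-01  5.88898842e-04  9.64632019e-01]] 71.5266304696873 319.29057924284945 238.11957905977334
```

```bash
cat >> h.py <<'E'
def go(x,y,z,yaw):
    "tool-frame shift and turn to a TCP pose pointing down, tool y at yaw"
    o=robot.observe(); T=Rn.from_quat(o["tool_rot"]).as_matrix()
    ty=np.array([np.cos(yaw),np.sin(yaw),0]); tz=np.array([0,0,-1.]); G=np.stack([np.cross(ty,tz),ty,tz],1)
    print("shift",(T.T@(np.array([x,y,z])-o["tool_pos"])).round(1),"turn",Rn.from_matrix(T.T@G).as_rotvec().round(3),"gap",o["finger_gap"].round(1),"q6",o["q"][5].round(2),"t",round(o["time"],2))
E
python3 -c "
from h import *
go(549.6,-173.9,180,2.74)"
```

```text
Traceback (most recent call last):
  File "h.py", line 20, in go
    print("shift",(T.T@(np.array([x,y,z])-o["tool_pos"])).round(1),"turn",Rn.from_matrix(T.T@G).as_rotvec().round(3),"gap",o["finger_gap"].round(1),"q6",o["q"][5].round(2),"t",round(o["time"],2))
                                                                                                                           ^^^^^^^^^^^^^^^^^^^^^
AttributeError: 'float' object has no attribute 'round'
```

```bash
sed -i 's/o\["finger_gap"\].round(1)/round(o["finger_gap"],1)/' h.py
python3 -c "
from h import *
go(549.6,-173.9,180,2.74)"
```

```text
shift [-474.7  297.9   16.2] turn [ 0.     0.    -0.872] gap 87.1 q6 -0.26 t 0.55
```

>>> {"name": "step_arm", "arguments": {
  "increments": [
    [[100,-474.7,297.9,16,0,0,-0.872],[100,-474.7,297.9,16,0,0,-0.872],[100,-474.7,297.9,16,0,0,-0.872],[100,-474.7,297.9,16,0,0,-0.872],[100,-474.7,297.9,16,0,0,-0.872]]
  ]
}}

```text
time: 1.18
tool_pos: [388.5, -359.9, 187.6]
tool_rot: [-0.554, 0.833, -0.0, 0.0]
ft_force: [0.4, -1.1, -0.1]
finger_gap: 86.6
```

```bash
python3 -c "
from h import *
print(robot.observe()['tool_pos'],robot.observe()['q']);go(549.6,-173.9,180,2.74)"
```

```text
[ 388.45130016 -359.93133701  187.58733857] [-4.40686111e-01  2.28774001e-01 -2.39436762e-01  1.52851156e-04
 -1.10154935e+00  4.30217415e-02]
shift [-233.9  -76.5    7.6] turn [-0.001 -0.     0.004] gap 86.6 q6 0.04 t 1.18
```

>>> {"name": "step_arm", "arguments": {
  "increments": [
    [[70,-234,-76.5,8,0,0,0],[55,-234,-76.5,8,0,0,0],[55,-234,-76.5,8,0,0,0],[55,-234,-76.5,8,0,0,0],[55,-234,-76.5,8,0,0,0]]
  ]
}}

```text
time: 1.8
tool_pos: [551.5, -173.1, 178.7]
tool_rot: [-0.554, 0.833, -0.0, 0.0]
ft_force: [-0.8, -0.3, 0.3]
finger_gap: 50.1
```

Run:
```python
from h import *
w=vision.snapshot("wrist"); save(w,"w1.png"); P=cloud(w); z=P[...,2]
near=lambda x,y,d:np.hypot(P[...,0]-x,P[...,1]-y)<d
for lab,lo,hi,rad in[("top",96,107,30),("stand",24,34,60)]:
    Q=P[near(549,-174,rad)&(z>lo)&(z<hi)]; r=cv2.minAreaRect(Q[:,:2].astype(np.float32)*10)
    print(lab,len(Q),np.array(r[0])/10,np.array(r[1])/10,np.radians(r[2]),np.median(Q[:,2]))
go(549.6,-173.9,60,2.74)
```

```text
top 805 [ 548.6065918  -173.82822266] [23.71533051 23.52689514] 1.163679290428647 101.07632854218909
stand 3568 [ 543.709375  -184.7059082] [95.39017334 69.81686401] 1.1548967177857836 30.30908097282378
shift [ -0.4   0.5 118.8] turn [ 0.001 -0.     0.003] gap 49.2 q6 -0.37 t 1.85
```

View pics/w1.png

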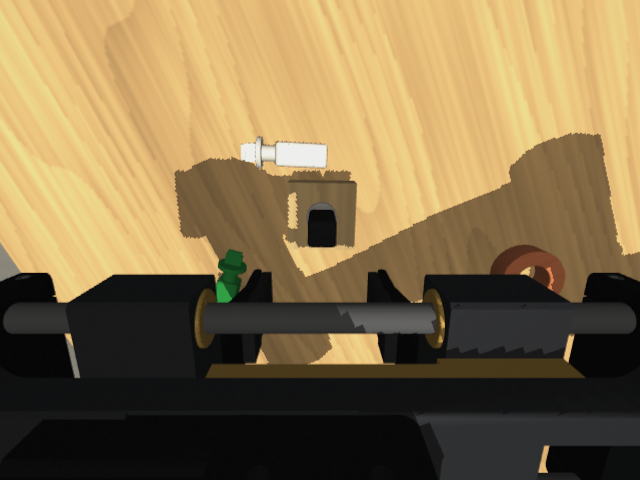

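The wrist view shows the black handle at about (322,226). The white look-alike at (290,155) seems to be lying down, though the first pictures showed it standing. I'll check that before going on.

Run:
```python
from h import *
a=vision.snapshot("top"); b=vision.snapshot("side")
old=cv2.imread("pics/side.png")
c=[np.hstack([cv2.resize(i[y:y+90,x:x+110],None,fx=3.5,fy=3.2) for i in p]) for p,x,y in [((old,b["pixels"][:,:,::-1]),260,135),((cv2.imread("pics/top.png"),a["pixels"][:,:,::-1]),390,185)]]
cv2.imwrite("pics/cmp.png",np.vstack(c)); 
P=cloud(a); z=P[...,2]
for x,y in[(642,-177),(606,-264)]:
    m=(np.hypot(P[...,0]-x,P[...,1]-y)<45)&(z>8); print(P[m].min(0),P[m].max(0)) if m.any() else 0
```

```text
[ 641.77825861 -200.39260229  297.14614966] [ 650.6461886  -172.43593725  319.16680069]
```

View pics/cmp.png

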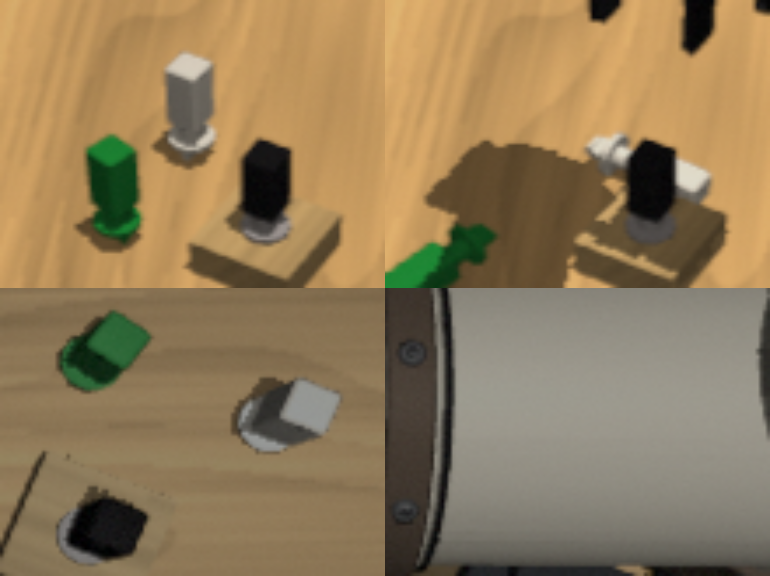

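Both look-alikes stood on their blade tips and toppled by themselves; the arm never came below 178 mm. They now lie under 32 mm, clear of the fingers. I'll carry on and descend onto the black handle.

>>> {"name": "step_arm", "arguments": {
  "increments": [
    [[55,-0.3,1,60,0,0,0],[55,-0.3,1,118,0,0,0],[55,-0.3,1,118,0,0,0],[0,-0.3,1,118,0,0,0],[0,-0.3,1,118,0,0,0]]
  ]
}}

```text
time: 2.58
tool_pos: [550.5, -176.0, 64.3]
tool_rot: [-0.552, 0.834, -0.002, 0.002]
ft_force: [0.6, 0.4, 0.6]
finger_gap: 35.2
```

>>> {"name": "step_arm", "arguments": {
  "increments": [
    [[0,0,0,0,0,0,0],[0,0,0,0,0,0,0],[0,0,0,0,0,0,0]]
  ]
}}

```text
time: 2.95
tool_pos: [549.4, -175.6, 63.1]
tool_rot: [-0.552, 0.834, -0.001, 0.001]
ft_force: [-2.1, -0.0, 6.8]
finger_gap: 23.9
```

>>> {"name": "step_arm", "arguments": {
  "increments": [
    [[0,0,0,-15,0,0,0],[0,0,0,-30,0,0,0],[0,0,0,-55,0,0,0],[0,0,0,-107,0,0,0],[0,0,0,-107,0,0,0]]
  ]
}}

```text
time: 3.58
tool_pos: [551.7, -176.0, 174.0]
tool_rot: [-0.552, 0.834, -0.004, 0.004]
ft_force: [-0.2, 0.1, -1.4]
finger_gap: 23.3
```

Run:
```python
from h import *
b=vision.snapshot("side"); f=240/np.tan(np.radians(b["fov_y"])/2)
o=robot.observe(); print(o["tool_pos"],o["ft_force"],o["finger_gap"],o["q"])
c=np.array(b["R"])@(o["tool_pos"]-[0,0,30])+b["t"]; u=c[:2]/c[2]*f+[b["cx"],b["cy"]]; print(u)
x,y=u.astype(int); save(b,"side2.png",(max(x-60,0),max(y-60,0),x+60,y+50),6)
C=-np.array(b["R"]).T@b["t"]; print("cam",C)
s=vision.snapshot("top"); P=cloud(s); save(s,"knob.png",(100,175,290,330),4)
go(557,125,170,2.74)
```

```text
[ 549.61544701 -175.37110896  171.04527482] [-0.2419021  -0.76986159 -1.20554634] 23.52175836386918 [-2.82944322e-02  3.19602083e-01 -1.55565662e-01 -1.62848506e-04
 -1.09018439e+00 -3.73684918e-01]
[335.48026214 167.84870075]
cam [464.14709265 631.09964587 886.80067248]
shift [-279.6  109.4   -0.8] turn [-0.001  0.001 -0.001] gap 23.5 q6 -0.37 t 3.67
```

View pics/side2.png

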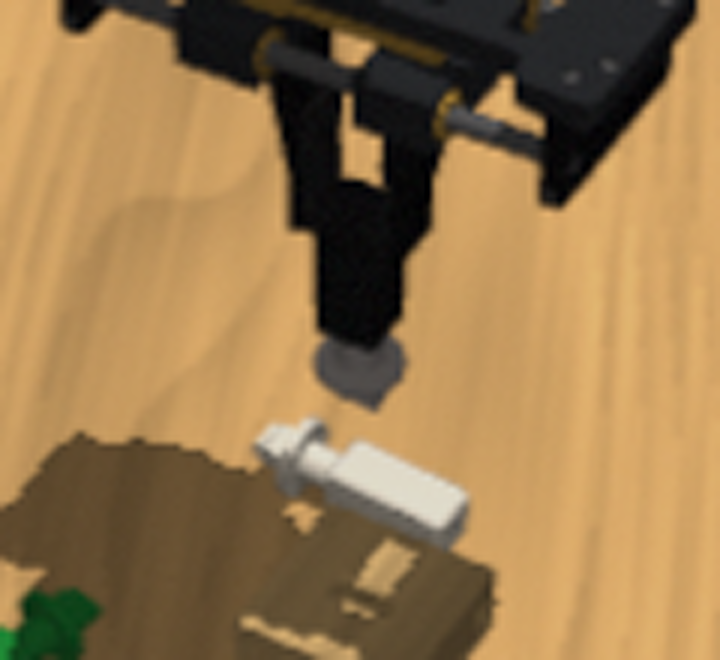

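View pics/knob.png

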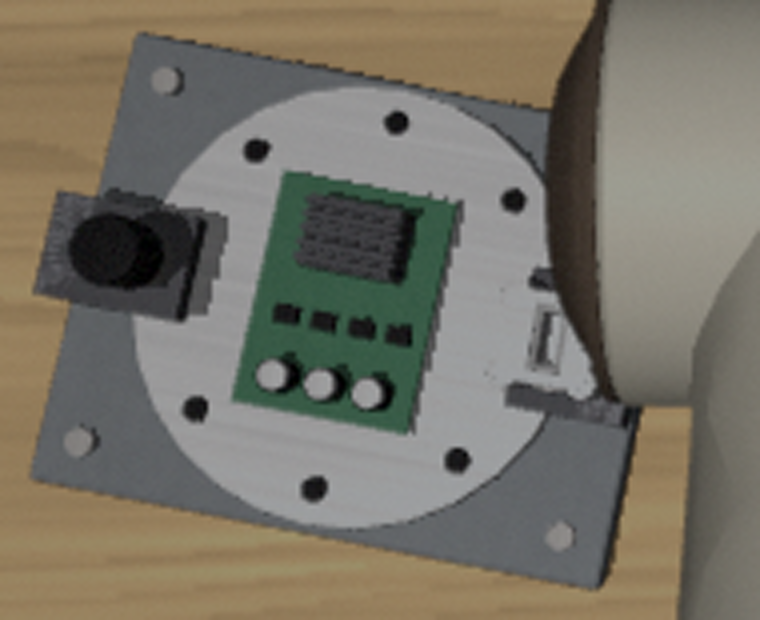

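The side crop shows the freed driver at (360,375). Its blade points to the lower right, which suggests blade x is along −0.40 rad. The top crop shows the knob slot from about (550,312) to (543,368), a yaw of about −0.1. I'll go to a viewing pose beside the knob and confirm the blade axis from the empty stand slot.

```bash
python3 -c "
from h import *
go(564,180,175,3.03)"
```

```text
shift [-332.9  124.5   -5.7] turn [-0.001  0.001 -0.291] gap 23.5 q6 -0.37 t 3.67
```

>>> {"name": "step_arm", "arguments": {
  "increments": [
    [[0,-166,62,-5,0,0,-0.15],[0,-332.9,124.5,-5,0,0,-0.29],[0,-332.9,124.5,-5,0,0,-0.29],[0,-332.9,124.5,-5,0,0,-0.29],[0,-332.9,124.5,-5,0,0,-0.29]]
  ]
}}

```text
time: 4.3
tool_pos: [560.9, 138.3, 171.2]
tool_rot: [-0.666, 0.746, 0.001, -0.002]
ft_force: [0.5, -0.3, -1.4]
finger_gap: 23.7
```

>>> {"name": "step_arm", "arguments": {
  "increments": [
    [[0,-50,18,0,0,0,0],[0,-50,18,0,0,0,0]]
  ]
}}

```text
time: 4.55
tool_pos: [548.1, 191.4, 170.8]
tool_rot: [-0.668, 0.744, 0.001, -0.002]
ft_force: [0.3, -0.7, -1.7]
finger_gap: 23.6
```

Run:
```python
from h import *
w=vision.snapshot("wrist"); s=vision.snapshot("top")
P=cloud(w); z=P[...,2]; m=(np.hypot(P[...,0]-557,P[...,1]-125)<40)&(z>60)&(z<80)
ys,xs=np.nonzero(m); print(len(xs),xs.min(),xs.max(),ys.min(),ys.max())
x,y=int(np.median(xs)),int(np.median(ys))
a=cv2.resize(w["pixels"][y-50:y+50,x-50:x+50,::-1],(500,500),interpolation=cv2.INTER_CUBIC)
f=240/np.tan(np.radians(s["fov_y"])/2); c=np.array(s["R"])@[549.5,-174,30]+s["t"]; u=(c[:2]/c[2]*f+[s["cx"],s["cy"]]).astype(int)
b=cv2.resize(s["pixels"][u[1]-30:u[1]+30,u[0]-18:u[0]+18,::-1],(300,500),interpolation=cv2.INTER_CUBIC)
cv2.imwrite("pics/two.png",np.hstack([a,b])); print(x,y)
# knob top plane and slot
Q=P[m]; top=m&(z>np.nanpercentile(Q[:,2],50)-1.5)
print(np.nanpercentile(Q[:,2],[5,50,95]),[np.array(v)/10 if np.ndim(v) else np.radians(v) for v in cv2.minAreaRect(P[top][:,:2].astype(np.float32)*10)])
d=(np.hypot(P[...,0]-557,P[...,1]-125)<14)&(z<66)&(z>45); D=P[d][:,:2]
print(len(D),D.mean(0), [np.array(v)/10 if np.ndim(v) else np.radians(v) for v in cv2.minAreaRect(D.astype(np.float32)*10)])
Q=P[(np.hypot(P[...,0]-593,P[...,1]-290)<30)&(z>105)&(z<115)]; print(len(Q))
go(557,125,175,3.03)
np.savez("w.npz",P=P,im=w["pixels"])
```

```text
2128 274 328 126 183
301 154
[68.06254094 70.15135686 71.41364565] [array([556.66835938, 125.20002441]), array([44.27365417, 44.18353271]), np.float64(1.399315783678858)]
247 [557.59776443 125.76089687] [array([557.47104492, 125.60997314]), array([ 8.00968246, 22.3337265 ]), np.float64(1.3926050172060218)]
101
shift [ 62.2 -15.2  -3.6] turn [ 0.003 -0.002  0.001] gap 23.9 q6 -0.72 t 4.65
```

View pics/two.png

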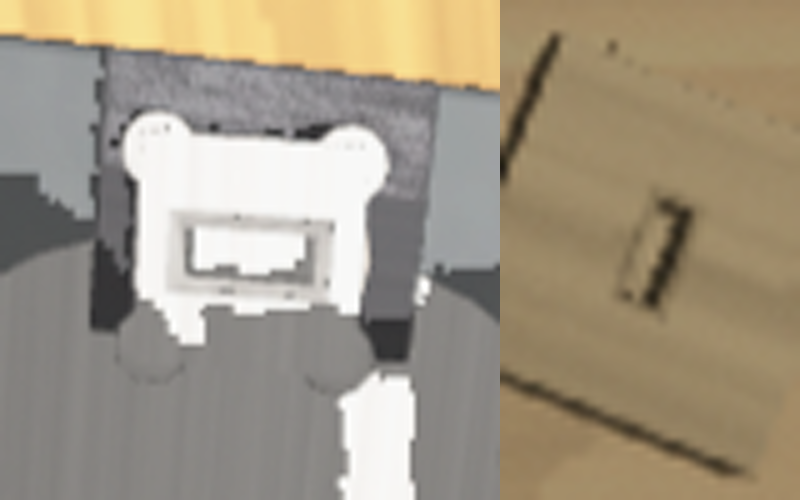

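The wrist crop shows the knob slot clearly at about (250,250). Depth gives its centre as (557.4,125.6) and yaw −0.178. The empty stand slot on the right runs up and to the right, which confirms blade x at −0.40, along the tool's y axis. The driver sits about 1.4 mm towards −tool x in the grip.

```bash
python3 -c "
from h import *
go(557.2,124.2,140,2.963)"
```

```text
shift [ 62.9 -15.5  31.4] turn [ 0.003 -0.002  0.068] gap 23.9 q6 -0.72 t 4.65
```

>>> {"name": "step_arm", "arguments": {
  "increments": [
    [[0,62.9,-15.5,15,0.003,-0.002,0.068],[0,62.9,-15.5,31,0.003,-0.002,0.068],[0,62.9,-15.5,31,0.003,-0.002,0.068],[0,62.9,-15.5,31,0.003,-0.002,0.068]]
  ]
}}

```text
time: 5.15
tool_pos: [558.7, 123.7, 142.2]
tool_rot: [-0.64, 0.768, -0.001, 0.002]
ft_force: [0.2, 0.9, -1.0]
finger_gap: 23.6
```

Run:
```python
from h import *
go(557.2,124.2,103,2.963)
w=vision.snapshot("wrist"); P=cloud(w); z=P[...,2]; o=robot.observe(); T=Rn.from_quat(o["tool_rot"]).as_matrix()
L=(P-o["tool_pos"])@T   # tool coords
m=(abs(L[...,0])<25)&(abs(L[...,1])<25)&(L[...,2]>-60)&(L[...,2]<60)
for lo in range(-50,60,5):
    q=L[m&(L[...,2]>=lo)&(L[...,2]<lo+5)]
    if len(q)>8: print(lo,len(q),np.percentile(q[:,:2],[2,98],axis=0).round(1).tolist())
```

```text
shift [-0.1  1.7 39.2] turn [-0.004  0.002 -0.002] gap 23.6 q6 -0.68 t 5.15
-50 220 [[3.1, -20.5], [10.9, 20.3]]
-45 197 [[0.3, -20.3], [10.9, 20.3]]
-40 1489 [[-2.3, -17.2], [11.0, 16.6]]
-35 308 [[8.6, -19.9], [11.5, 19.7]]
-30 246 [[8.6, -19.7], [11.4, 19.5]]
-25 139 [[9.2, -10.8], [11.5, 11.3]]
-20 128 [[9.1, -10.9], [11.4, 11.4]]
-15 121 [[9.3, -10.7], [11.4, 11.5]]
-10 109 [[9.0, -10.4], [11.4, 11.7]]
-5 111 [[9.3, -10.7], [11.5, 11.6]]
0 90 [[8.7, -10.4], [11.4, 11.8]]
5 92 [[9.2, -10.7], [11.4, 11.5]]
25 506 [[-2.8, -14.0], [14.3, 15.5]]
30 25 [[5.9, -12.3], [14.6, 15.2]]
```

>>> {"name": "step_arm", "arguments": {
  "increments": [
    [[0,0,0.8,10,0,0,0],[0,0,0.8,20,0,0,0],[0,0,0.8,25,0,0,0],[0,0,0.8,30,0,0,0]]
  ]
}}

```text
time: 5.7
tool_pos: [557.5, 124.5, 111.2]
tool_rot: [-0.641, 0.768, -0.0, 0.002]
ft_force: [-0.7, 0.9, -0.3]
finger_gap: 23.3
```

```bash
python3 -c "
from h import *
go(557.2,124.2,103,2.963)"
```

```text
shift [0.4 0.3 8.2] turn [-0.003  0.002 -0.001] gap 23.3 q6 -0.68 t 5.7
```

The blade has entered without contact, with the tip about 8 mm into the slot. Next I seat it gently.

>>> {"name": "step_arm", "arguments": {
  "increments": [
    [[0,0,0,4,0,0,0],[0,0,0,7,0,0,0],[0,0,0,9,0,0,0],[0,0,0,9,0,0,0]]
  ]
}}

```text
time: 6.2
tool_pos: [557.8, 124.5, 103.1]
tool_rot: [-0.641, 0.768, -0.001, 0.002]
ft_force: [-0.2, -0.6, 0.3]
finger_gap: 23.4
```

>>> {"name": "step_arm", "arguments": {
  "increments": [
    [[0,0,0,1,0,0,0],[0,0,0,2,0,0,0],[0,0,0,2,0,0,0]]
  ]
}}

```text
time: 6.58
tool_pos: [558.0, 124.5, 103.0]
tool_rot: [-0.641, 0.768, -0.001, 0.002]
ft_force: [-4.6, -0.4, 9.5]
finger_gap: 23.8
```

>>> {"name": "step_arm", "arguments": {
  "increments": [
    [[0,0,-0.2,0,0,0,-0.14],[0,0,-0.3,0,0,0,-0.28],[0,-0.1,-0.4,0,0,0,-0.42],[0,-0.2,-0.6,0,0,0,-0.56],[0,-0.3,-0.7,0,0,0,-0.7]]
  ]
}}

```text
time: 7.2
tool_pos: [559.4, 124.7, 103.0]
tool_rot: [0.866, -0.5, 0.002, -0.002]
ft_force: [-3.6, -0.0, 8.0]
finger_gap: 23.8
```

```bash
python3 -c "
from h import *
o=robot.observe();print(o['torque'],o['ft_force'],o['q']);go(557.2,124.2,103,2.963)"
```

```text
[-0.04347262  0.93174642 -0.13233492] [-3.55572661e+00 -1.53007632e-03  7.95641142e+00] [ 0.50259729  0.37764885 -0.2569181   0.00151132 -0.92975993  0.02124548]
shift [-0.7  2.1 -0. ] turn [-0.007  0.001  0.703] gap 23.8 q6 0.02 t 7.2
```

>>> {"name": "step_arm", "arguments": {
  "increments": [
    [[0,0,0,0,0,0,-0.14],[0,0,-0.1,0,0,0,-0.28],[0,-0.1,-0.2,0,0,0,-0.42],[0,-0.2,-0.3,0,0,0,-0.54],[0,-0.2,-0.3,0,0,0,-0.62]]
  ]
}}

```text
time: 7.82
tool_pos: [559.2, 125.7, 103.0]
tool_rot: [0.977, -0.212, 0.002, -0.002]
ft_force: [-4.4, 2.0, 8.9]
finger_gap: 23.8
```

```bash
python3 -c "
from h import *
o=robot.observe();print(o['torque'],o['ft_force'],o['q']);go(557.2,124.2,103,2.963)"
```

```text
[ 0.68505326  1.52187483 -0.10440899] [-4.40427863  2.02009844  8.90814407] [ 5.03710210e-01  3.77741481e-01 -2.56202917e-01  9.56344605e-05
 -9.30331440e-01  6.39077551e-01]
shift [-1.2  2.2 -0. ] turn [-0.007  0.     1.321] gap 23.8 q6 0.64 t 7.83
```

Torque is still only friction (0.10 N m). I'll keep turning in small steps until the stop shows.

>>> {"name": "step_arm", "arguments": {
  "increments": [
    [[0,0,0,0,0,0,-0.05],[0,0,0,0,0,0,-0.1],[0,0,0,0,0,0,-0.1]]
  ]
}}

```text
time: 8.2
tool_pos: [559.0, 125.9, 103.0]
tool_rot: [0.986, -0.164, 0.002, -0.002]
ft_force: [-3.8, 2.4, 9.0]
finger_gap: 23.5
```

```bash
python3 -c "
from h import *
o=robot.observe();print(o['torque'],o['ft_force'],o['q']);go(557.2,124.2,103,2.963)"
```

```text
[ 0.82616994  1.66959555 -0.09795146] [-3.7756665   2.36441462  9.01171184] [ 5.03972845e-01  3.77681768e-01 -2.56208254e-01 -1.80174640e-04
 -9.30437573e-01  7.36674553e-01]
shift [-1.2  2.2 -0. ] turn [-0.007 -0.     1.419] gap 23.5 q6 0.74 t 8.2
```

>>> {"name": "step_arm", "arguments": {
  "increments": [
    [[0,0,0,0,0,0,-0.05],[0,0,0,0,0,0,-0.1],[0,0,0,0,0,0,-0.1]]
  ]
}}

```text
time: 8.57
tool_pos: [559.1, 125.9, 103.0]
tool_rot: [0.993, -0.116, 0.003, -0.002]
ft_force: [-5.4, 1.2, 9.5]
finger_gap: 23.7
```

Run:
```python
from h import *
o=robot.observe();print(o['torque'],o['ft_force'],o['q']);go(557.2,124.2,103,2.963)
b=vision.snapshot("side"); f=240/np.tan(np.radians(b["fov_y"])/2)
c=np.array(b["R"])@[557,125,85]+b["t"]; x,y=(c[:2]/c[2]*f+[b["cx"],b["cy"]]).astype(int)
save(b,"side3.png",(x-60,y-50,x+60,y+50),6)
```

```text
[ 0.82783054  1.54034143 -0.58267431] [-5.35410947  1.15936289  9.48060681] [ 5.03669424e-01  3.77690294e-01 -2.56014532e-01 -7.59144826e-04
 -9.30232688e-01  8.35006705e-01]
shift [-1.5  2.1 -0. ] turn [-0.008  0.     1.517] gap 23.7 q6 0.84 t 8.57
```

View pics/side3.png

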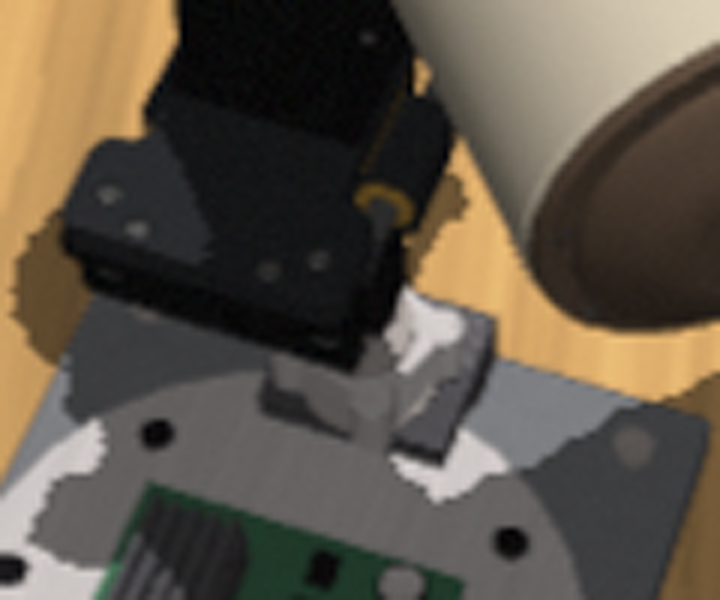

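Torque jumped from 0.10 to 0.58 N m, so the stop is reached. The shoulder stayed at seat height throughout. Now I ease off the windup within the play, release and rise.

>>> {"name": "step_arm", "arguments": {
  "increments": [
    [[0,0,0,-1,0,0,0.08],[0,0,0,-1.5,0,0,0.1],[20,0,0,-1.5,0,0,0.1],[50,0,0,-1.5,0,0,0.1],[50,0,0,-1.5,0,0,0.1]]
  ]
}}

```text
time: 9.25
tool_pos: [558.5, 124.4, 101.7]
tool_rot: [0.986, -0.164, 0.001, -0.001]
ft_force: [1.3, -0.1, -1.0]
finger_gap: 36.5
```

>>> {"name": "step_arm", "arguments": {
  "increments": [
    [[50,0,0,0,0,0,0],[50,0,0,-20,0,0,0],[50,0,0,-60,0,0,0],[50,0,0,-85,0,0,0],[50,0,0,-85,0,0,0]]
  ]
}}

```text
time: 9.88
tool_pos: [559.6, 125.1, 189.4]
tool_rot: [0.986, -0.165, 0.004, -0.002]
ft_force: [1.5, -0.2, 0.1]
finger_gap: 43.7
```

Run:
```python
from h import *
go(593.5,289.5,180,2.963)
w=vision.snapshot("wrist"); P=cloud(w); z=P[...,2]
save(w,"w5.png")
Q=P[(np.hypot(P[...,0]-557,P[...,1]-125)<30)&(z>130)&(z<150)]
print(len(Q),np.median(Q,0),[np.array(v)/10 if np.ndim(v) else np.radians(v) for v in cv2.minAreaRect(Q[:,:2].astype(np.float32)*10)])
```

```text
shift [ -21.3 -166.4   10.2] turn [-9.000e-03 -1.000e-03  1.419e+00] gap 43.7 q6 0.74 t 9.88
1028 [559.41323801 126.05116986 140.98546688] [array([557.85576172, 126.60527344]), array([23.87016296, 24.43719177]), np.float64(1.1917902873149784)]
```

View pics/w5.png

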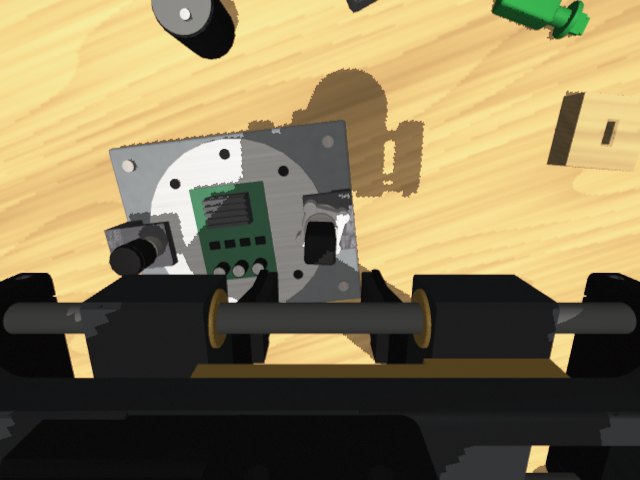

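The wrist view shows the driver standing in the knob at (320,242). Its top is at 141 mm, which means fully home, and its handle yaw of 1.19 matches the stop plus the play. The plunger is at (130,258).

>>> {"name": "step_arm", "arguments": {
  "increments": [
    [[50,-21,-166,0,0,0,0.4],[50,-21,-166,0,0,0,0.8],[50,-21,-166,0,0,0,1.2],[50,-21,-166,0,0,0,1.42],[50,-21,-166,0,0,0,1.42]]
  ]
}}

```text
time: 10.55
tool_pos: [591.4, 288.9, 184.7]
tool_rot: [0.804, -0.595, 0.0, 0.001]
ft_force: [0.0, -0.3, 0.0]
finger_gap: 43.6
```

>>> {"name": "step_arm", "arguments": {
  "increments": [
    [[50,0,0,0,0,0,0.18],[50,0,0,0,0,0,0.36],[50,0,0,0,0,0,0.49],[50,0,0,0,0,0,0.49]]
  ]
}}

```text
time: 11.05
tool_pos: [591.6, 288.1, 185.6]
tool_rot: [-0.638, 0.77, -0.0, 0.0]
ft_force: [-0.1, 0.2, -0.6]
finger_gap: 43.3
```

Run:
```python
from h import *
w=vision.snapshot("wrist"); P=cloud(w); z=P[...,2]
Q=P[(np.hypot(P[...,0]-593,P[...,1]-290)<30)&(z>105)&(z<116)]
print(len(Q),np.median(Q[:,2]),cv2.minEnclosingCircle(Q[:,:2].astype(np.float32)))
r=np.hypot(P[...,0]-593,P[...,1]-290); print(np.nanpercentile(z[(r>20)&(r<50)],[50,90,97,99.5]))
o=robot.observe(); print(o["tool_pos"])
go(593.2,290.5,80,2.963)
```

```text
902 110.2178559035611 ((592.9425048828125, 291.29681396484375), 14.494891166687012)
[318.04094508 332.53460177 334.23007296 335.06922505]
[591.77809829 288.19986949 185.95802016]
shift [ -2.5  -0.9 106. ] turn [-0.001  0.    -0.007] gap 43.4 q6 -0.88 t 11.1
```

>>> {"name": "step_arm", "arguments": {
  "increments": [
    [[50,-2.7,-0.7,50,0,0,0],[50,-2.7,-0.7,90,0,0,0],[50,-2.7,-0.7,105,0,0,0],[50,-2.7,-0.7,105,0,0,0]]
  ]
}}

```text
time: 11.6
tool_pos: [593.7, 291.0, 81.8]
tool_rot: [-0.638, 0.77, -0.001, 0.001]
ft_force: [0.1, 0.2, 0.2]
finger_gap: 43.3
```

>>> {"name": "step_arm", "arguments": {
  "increments": [
    [[0,0,0,0,0,0,0],[0,0,0,0,0,0,0],[0,0,0,0,0,0,0],[0,0,0,0,0,0,0]]
  ]
}}

```text
time: 12.1
tool_pos: [593.6, 291.7, 84.1]
tool_rot: [-0.638, 0.77, -0.0, 0.002]
ft_force: [-3.6, 1.0, 4.5]
finger_gap: 11.1
```

Gap 11 mm doesn't fit a 28 mm knob, so I'll look.

Run:
```python
from h import *
b=vision.snapshot("side"); f=240/np.tan(np.radians(b["fov_y"])/2)
c=np.array(b["R"])@[593,291,95]+b["t"]; x,y=(c[:2]/c[2]*f+[b["cx"],b["cy"]]).astype(int); print(x,y)
save(b,"side4.png",(x-60,y-60,x+60,y+40),6)
w=vision.snapshot("wrist"); im=w["pixels"]
cv2.imwrite("pics/side4.png",np.hstack([cv2.resize(cv2.imread("pics/side4.png"),(400,400)),cv2.resize(im[180:460,180:460,::-1],(400,400))]))
print(robot.observe()["finger_gap"],robot.observe()["ft_force"],robot.observe()["tool_pos"])
```

```text
274 391
4.67121711087791 [-2.99112794  1.34300908  4.91111503] [593.78983641 291.72868736  84.0471234 ]
```

View pics/side4.png

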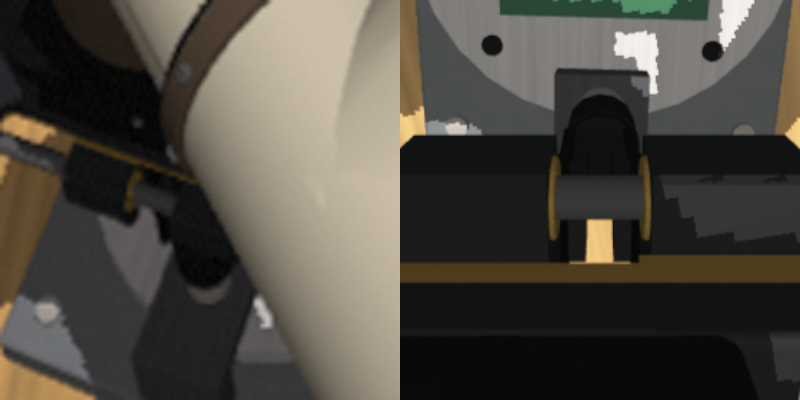

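Run:
```python
from h import *
w=vision.snapshot("wrist"); P=cloud(w); o=robot.observe(); T=Rn.from_quat(o["tool_rot"]).as_matrix()
print(o["finger_gap"],o["ft_force"],o["torque"],o["tool_pos"])
L=(P-o["tool_pos"])@T
m=(abs(L[...,0])<45)&(abs(L[...,1])<40)&(L[...,2]>-60)&(L[...,2]<30)
for lo in range(-60,30,5):
    q=L[m&(L[...,2]>=lo)&(L[...,2]<lo+5)]; 
    if len(q)>8: print("toolz",lo,"worldz",round(o["tool_pos"][2]-lo),len(q),np.percentile(q[:,:2],[2,50,98],axis=0).round(1).tolist())
im=w["pixels"]; 
for v in range(240,345,8): print(v,[tuple(L[v,u].round().astype(int)) if np.isfinite(L[v,u,0]) else None for u in (290,305,320,335,350)])
```

```text
3.385230876367078 [-2.43133994e+00 -2.13572223e-03  4.93077999e+00] [0.18049808 0.81800529 0.06370155] [593.99355799 291.76672795  84.06233367]
toolz -60 worldz 144 157 [[8.0, -9.2], [8.8, -3.1], [10.4, 9.4]]
toolz -55 worldz 139 217 [[4.5, -10.2], [8.7, -2.4], [10.5, 10.1]]
toolz -50 worldz 134 178 [[8.2, -10.5], [9.1, 2.7], [10.5, 10.9]]
toolz -45 worldz 129 149 [[8.2, -10.8], [9.2, -2.5], [10.4, 11.1]]
toolz -40 worldz 124 153 [[8.1, -10.7], [8.9, -2.6], [10.5, 10.9]]
toolz -35 worldz 119 148 [[-5.9, -10.6], [8.8, 0.1], [10.4, 10.9]]
toolz -30 worldz 114 663 [[-7.9, -7.9], [8.7, 0.4], [13.7, 12.3]]
toolz -25 worldz 109 258 [[1.5, -13.1], [12.5, 1.2], [14.8, 13.8]]
toolz -20 worldz 104 61 [[7.2, -11.3], [13.4, -0.1], [15.0, 12.7]]
toolz -15 worldz 99 112 [[7.3, -10.1], [13.0, 1.6], [14.4, 12.7]]
toolz -10 worldz 94 104 [[5.4, -11.1], [12.7, 0.7], [14.4, 13.7]]
toolz -5 worldz 89 112 [[4.8, -10.7], [12.8, 1.6], [14.5, 13.8]]
toolz 0 worldz 84 33 [[4.2, -11.4], [12.6, 0.5], [14.5, 13.9]]
toolz 10 worldz 74 32 [[8.0, -4.8], [10.9, 1.4], [11.6, 9.1]]
toolz 15 worldz 69 71 [[-8.2, -16.4
[... 2654 characters left out ...]
t64(-119))]
328 [(np.int64(30), np.int64(-7), np.int64(-119)), (np.int64(27), np.int64(-4), np.int64(-114)), (np.int64(27), np.int64(0), np.int64(-114)), (np.int64(28), np.int64(4), np.int64(-115)), (np.int64(31), np.int64(7), np.int64(-120))]
336 [(np.int64(28), np.int64(-7), np.int64(-118)), (np.int64(2), np.int64(-5), np.int64(-77)), (np.int64(-97), np.int64(1), np.int64(84)), (np.int64(1), np.int64(6), np.int64(-75)), (np.int64(28), np.int64(7), np.int64(-120))]
344 [(np.int64(26), np.int64(-7), np.int64(-118)), (np.int64(-2), np.int64(-5), np.int64(-76)), (np.int64(-106), np.int64(1), np.int64(85)), (np.int64(-2), np.int64(6), np.int64(-75)), (np.int64(27), np.int64(7), np.int64(-120))]
```

No useful grip. In tool coordinates the knob is centred, but the visible finger tips end about 26 mm behind the nominal TCP; the driver grip data show the same. So they slid over the top edge and are resting on the knob. I'll reopen and go lower in small steps, watching the force.

>>> {"name": "step_arm", "arguments": {
  "increments": [
    [[0,0,0,-6,0,0,0],[50,0,0,-6,0,0,0],[50,0,0,-6,0,0,0],[50,0,0,-6,0,0,0],[50,0,0,-6,0,0,0]]
  ]
}}

```text
time: 12.88
tool_pos: [593.8, 291.2, 88.4]
tool_rot: [-0.638, 0.77, -0.0, 0.002]
ft_force: [0.4, 0.3, -0.1]
finger_gap: 32.6
```

Run:
```python
from h import *
w=vision.snapshot("wrist"); P=cloud(w); o=robot.observe(); T=Rn.from_quat(o["tool_rot"]).as_matrix()
print(o["finger_gap"],o["ft_force"],o["tool_pos"])
L=(P-o["tool_pos"])@T
a=abs(L[...,1]); m=(abs(L[...,0])<14)&(a>17)&(a<45)
for lo in range(-60,40,6):
    q=L[m&(L[...,2]>=lo)&(L[...,2]<lo+6)]
    print(lo,len(q),np.percentile(q[:,:2],[2,98],axis=0).round(1).tolist() if len(q) else "")
k=P[(np.hypot(P[...,0]-593,P[...,1]-291)<20)&(P[...,2]>95)&(P[...,2]<118)]; print("knob",len(k),np.median(k[:,2]),cv2.minEnclosingCircle(k[:,:2].astype(np.float32)))
b=vision.snapshot("side"); f=240/np.tan(np.radians(b["fov_y"])/2)
c=np.array(b["R"])@[593,291,95]+b["t"]; x,y=(c[:2]/c[2]*f+[b["cx"],b["cy"]]).astype(int)
i=cv2.resize(b["pixels"][y-50:y+50,x-50:x+50,::-1],(400,400)); j=cv2.resize(w["pixels"][180:380,220:420,::-1],(400,400))
cv2.imwrite("pics/chk.png",np.hstack([i,j]))
```

```text
36.92205306674675 [ 0.55494397 -0.29257331 -0.35576926] [593.79641392 291.19607112  88.4317631 ]
-60 319 [[5.5, -26.9], [10.5, 26.8]]
-54 263 [[5.9, -25.4], [10.6, 25.4]]
-48 190 [[8.1, -25.1], [10.4, 24.9]]
-42 170 [[8.1, -24.9], [10.4, 25.0]]
-36 160 [[8.1, -25.1], [10.5, 25.0]]
-30 85 [[8.1, -24.9], [10.3, 24.7]]
-24 0 
-18 0 
-12 0 
-6 0 
0 0 
6 0 
12 0 
18 0 
24 562 [[-13.2, -20.9], [13.3, 22.8]]
30 0 
36 0 
knob 2220 110.09608676927844 ((592.7031860351562, 289.5912780761719), 19.33977699279785)
```

View pics/chk.png

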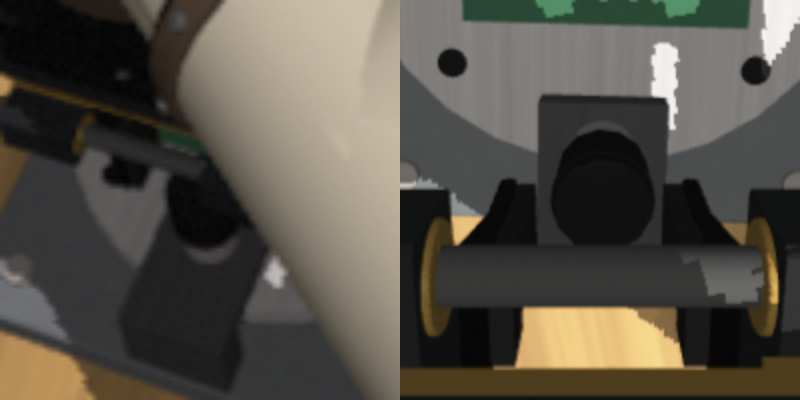

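The picture (right half) shows the finger tips at about (508,180) and (692,180), level with the knob's top. The tips are 26 mm short of the nominal TCP, so I descend 29 mm in stages.

>>> {"name": "step_arm", "arguments": {
  "increments": [
    [[55,0,0,6,0,0,0],[55,0,0,12,0,0,0],[55,0,0,18,0,0,0],[55,0,0,21,0,0,0]]
  ]
}}

```text
time: 13.48
tool_pos: [593.6, 291.1, 66.8]
tool_rot: [-0.638, 0.77, -0.0, 0.001]
ft_force: [-1.1, -0.9, 0.1]
finger_gap: 47.8
```

>>> {"name": "step_arm", "arguments": {
  "increments": [
    [[55,0,0,3,0,0,0],[55,0,0,6,0,0,0],[55,0,0,7,0,0,0],[55,0,0,7,0,0,0]]
  ]
}}

```text
time: 13.98
tool_pos: [593.9, 291.3, 60.7]
tool_rot: [-0.638, 0.77, -0.0, 0.002]
ft_force: [-0.0, -0.2, -0.7]
finger_gap: 48.0
```

No contact. Tips are at about 86 mm, so I close.

>>> {"name": "step_arm", "arguments": {
  "increments": [
    [[0,0,0,0,0,0,0],[0,0,0,0,0,0,0],[0,0,0,0,0,0,0],[0,0,0,0,0,0,0],[0,0,0,0,0,0,0]]
  ]
}}

```text
time: 14.6
tool_pos: [593.1, 291.4, 60.7]
tool_rot: [-0.638, 0.77, -0.0, 0.001]
ft_force: [-4.5, 0.5, 2.9]
finger_gap: 27.5
```

>>> {"name": "step_arm", "arguments": {
  "increments": [
    [[0,0,0,-3,0,0,0],[0,0,0,-6,0,0,0],[0,0,0,-9,0,0,0],[0,0,0,-12,0,0,0]]
  ]
}}

```text
time: 15.1
tool_pos: [593.0, 291.3, 71.6]
tool_rot: [-0.638, 0.77, 0.0, 0.001]
ft_force: [-3.4, 4.3, -8.1]
finger_gap: 27.3
```

>>> {"name": "step_arm", "arguments": {
  "increments": [
    [[0,0,0,-3,0,0,0],[0,0,0,-6,0,0,0],[0,0,0,-8,0,0,0],[0,0,0,-8,0,0,0]]
  ]
}}

```text
time: 15.6
tool_pos: [593.0, 291.3, 79.5]
tool_rot: [-0.638, 0.77, 0.0, 0.001]
ft_force: [-2.1, 4.1, -11.7]
finger_gap: 27.0
```

>>> {"name": "step_arm", "arguments": {
  "increments": [
    [[0,0,0,-0.7,0,0,0],[0,0,0,-1.5,0,0,0],[0,0,0,-1.5,0,0,0]]
  ]
}}

```text
time: 15.98
tool_pos: [593.0, 291.3, 80.8]
tool_rot: [-0.638, 0.77, 0.0, 0.001]
ft_force: [-1.5, 4.5, -11.6]
finger_gap: 27.2
```

>>> {"name": "step_arm", "arguments": {
  "increments": [
    [[0,0,0,-0.7,0,0,0],[0,0,0,-1.5,0,0,0],[0,0,0,-1.5,0,0,0]]
  ]
}}

```text
time: 16.35
tool_pos: [593.0, 291.3, 80.9]
tool_rot: [-0.637, 0.77, 0.0, 0.001]
ft_force: [0.3, 5.3, -18.1]
finger_gap: 27.3
```

Run:
```python
from h import *
w=vision.snapshot("wrist"); P=cloud(w); o=robot.observe(); T=Rn.from_quat(o["tool_rot"]).as_matrix()
L=(P-o["tool_pos"])@T; z=P[...,2]
m=(abs(L[...,0])<10)&(abs(L[...,1])<9)&(z>100)&(z<140); print("knob top",m.sum(),np.percentile(z[m],[20,50,80]))
q=(abs(L[...,0])<16)&(abs(L[...,1])<8)&(z>75)&(z<125); print(np.percentile(z[q],[2,50]))
d=(np.hypot(P[...,0]-558,P[...,1]-126)<25)&(z>130)&(z<150); print("driver top",d.sum(),np.median(z[d]) if d.any() else "")
print(o["tool_pos"],o["ft_force"],o["finger_gap"])
```

```text
knob top 612 [129.86263531 130.4107631  130.87743551]
[ 75.11776322 112.5445306 ]
driver top 0 
[592.99264369 291.34418356  80.9200983 ] [  0.48397948   5.36238172 -17.41001947] 27.593784906452054
```

At the stop: position halted while force rose to 18 N, and the knob top is at 130.4, which is 110.2 + 20. I hold briefly to check for creep, and check the driver.

>>> {"name": "step_arm", "arguments": {
  "increments": [
    [[0,0,0,0,0,0,0],[0,0,0,0,0,0,0],[0,0,0,0,0,0,0],[0,0,0,0,0,0,0],[0,0,0,0,0,0,0]]
  ]
}}

```text
time: 17.02
tool_pos: [593.0, 291.3, 80.9]
tool_rot: [-0.637, 0.77, 0.0, 0.001]
ft_force: [0.5, 5.3, -18.4]
finger_gap: 27.2
```

Run:
```python
from h import *
for n in("top","wrist","side"):
    s=vision.snapshot(n); P=cloud(s); z=P[...,2]
    d=(np.hypot(P[...,0]-558,P[...,1]-126)<20)&(z>100)&(z<150); print(n,"driver",d.sum(),np.nanpercentile(z[d],95) if d.any() else "")
    if n=="wrist":
        k=(np.hypot(P[...,0]-593,P[...,1]-291)<8)&(z>100)&(z<140); print("knob",np.median(z[k]))
o=robot.observe(); print(o["tool_pos"],o["ft_force"],o["finger_gap"])
```

```text
top driver 316 141.81153404839554
wrist driver 0 
knob 130.35625283854455
side driver 76 141.5108990067923
[592.97162626 291.31308349  80.89382277] [  0.56102378   5.92050555 -17.03075892] 26.736440671212478
```

Everything is stable, so I hand in.

```bash
python3 -c "
from h import *
print(robot.finish_job())"
```

```text
the job is handed in; nothing more can be done
None
```

The job is handed in at about 17 s of robot time. The driver is standing fully home in the clamp knob, the knob is turned to its anticlockwise stop, and the gripper is holding the plunger at its upper stop.

**Last checks**
- **Driver:** its top is at 141–142 mm, which is the height for fully home. It was still standing after I released it and after the plunger pull.
- **Clamp knob:** the torque jumped from about 0.10 to 0.58 N m at the stop. The handle's final angle matches released plus the play. I did not measure the knob's own angle after letting go.
- **Plunger:** the knob top is at 130.4 mm, which is 20 mm up. It pushed back with about 18 N against the stop and showed no creep over about 0.6 s.

**What did not go as expected**
- **First plunger grasp:** it failed because the finger tips end about 26 mm short of the stated tool point. They slid over the knob's top edge and pressed on it with about 5 N. I reopened, went lower and gripped it properly. The driver was held only by the top of its handle for the same reason, but that grip held.
- **Look-alike drivers:** the green and white ones fell over early on, while the arm was more than 170 mm above the bench. I felt no contact, and I left them where they lay.
- **Meter, capacitor and choke:** I did not go near them, and I did not measure them again at the end.

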